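Top off a slat crib and hold it under the sprung press

TASK

Finish the small wooden crib on the grey baseboard: lay the plain slat flat across the two bottom slats on its pencil marks, parallel to the slat already glued in that layer, let go of it, then lay the slat with the red dot, dot up, crosswise over the middle of those two and let go. Then take the orange sprung press out of its wooden block, stand its tip on the red dot with the press upright, push down gently until the sprung tip is about half in, and finish while holding it exactly so, still gripping and pressing, as if glue were setting. Leave the paint pot, the dropper bottle and the model aeroplane alone.

Things in the scene. Friction and masses are not known exactly. Their poses are not given: they have to be found in the camera images.
- crib: grey baseboard 150 x 150 x 12 mm, fixed; origin at the centre of its underside, z up. Glued on it, slats as the loose ones: two bottom slats along its x axis at y = -35 and +35 mm (tops 24 mm above the table) and, across them, one second-layer slat along its y axis at x = -35 mm (top at 36 mm). The place at x = +35 mm is empty, marked by pencil lines on the bottom slats
- seat_cross (a point): centre of where the underside of the plain slat belongs, 24 mm above the table: x = +35, y = 0 mm in the crib frame; the slat lies there along the crib's y axis (either way round)
- seat_top (a point): centre of where the underside of the red-dot slat belongs, 36 mm above the table over the crib's middle; the slat lies there along the crib's x axis (either way round)
- cross_slat: the loose plain light wooden slat (two thin pencil lines across its middle), 120 x 18 x 12 mm, about 18 g, lying flat on the table (on a thin green cutting mat that is flush with it); origin at the centre of its underside, x along its length, z up
- top_slat: the loose light wooden slat with a red dot, 120 x 18 x 12 mm, about 18 g, lying flat on the table, dot up; origin at the centre of its underside, x along its length, z up
- dot (a point): centre of the red dot, 14 mm across, in the middle of the top face of the red-dot slat
- block: dark wooden tool block 70 x 70 x 70 mm, fixed, with a square 18 mm hole straight through from top to bottom, in which the press stands; origin at the centre of its underside
- press: hand press, 90 g, upright in the block; origin on its axis under its steel flange (32 mm across, 6 mm thick) that rests on the block's top 70 mm above the table; z up its axis. Orange handle 22 x 22 mm from 6 to 61 mm above the origin, faces square to its x and y (yaw as the block's); below the origin a barrel 12 mm across, 36 mm long, then the sprung tip, its end 58 mm below when out
- plunger (a joint): how far the sprung tip of the press is pushed in: 0 = fully out, 0.016 m = fully in, 0.008 = half in. The spring takes about 1.5 N to start moving, 5 N at half and 8.7 N at fully in
- tip (a point): centre of the end face of the press's black rubber tip, 10 mm across, on the press's axis
- paint_pot: bystander: paint jar 38 mm across, 50 mm tall, black cap; origin at the centre of its underside
- dropper: bystander: white dropper bottle 26 mm across, 70 mm tall; origin at the centre of its underside
- model_plane: bystander: white model aeroplane, 150 mm span, about 90 mm tall with the round black stand (90 mm across) it is fixed on; origin at the centre of the stand's underside
Mind the look-alikes: they are no part of the job. What is shaped like the top_slat but blue is not meant.

How it is judged:
On the way, in this order (a step that is already met when the one before it is completed fails the run):
1. the plain slat lies on its marks and is let go (distance between cross_slat and seat_cross below 0.012 m and angle between the x axis of cross_slat and the y axis of crib, either way round below 0.17 rad and angle between cross_slat's own z axis and vertical below 0.08 rad and contact force between the fingers and cross_slat below 0.1 N and linear speed of cross_slat below 0.02 m/s), for 0.2 s.
2. the red-dot slat lies crosswise on top and is let go (distance between cross_slat and seat_cross below 0.012 m and angle between the x axis of cross_slat and the y axis of crib, either way round below 0.17 rad and angle between each of cross_slat, top_slat's own z axis and vertical below 0.08 rad and distance between top_slat and seat_top below 0.012 m and angle between the x axis of top_slat and the x axis of crib, either way round below 0.17 rad and contact force between the fingers and top_slat below 0.1 N and linear speed of top_slat below 0.02 m/s), for 0.2 s.
At the end, for the whole second after the job is handed in: Both slats rest within 12 mm of their seats, within 10 degrees of crosswise and flat; the gripper holds the press within 7 degrees of upright with its tip within 8 mm of the dot's centre, pressing on the dotted slat with 2.5 to 7.8 N (tip 2 to 14 mm in), steady, the fingers touching neither slat (distance between cross_slat and seat_cross below 0.012 m and angle between the x axis of cross_slat and the y axis of crib, either way round below 0.17 rad and angle between each of cross_slat, top_slat's own z axis and vertical below 0.08 rad and distance between top_slat and seat_top below 0.012 m and angle between the x axis of top_slat and the x axis of crib, either way round below 0.17 rad and horizontal distance between tip and dot below 0.008 m and angle between press's own z axis and vertical below 0.13 rad and contact force between press and top_slat between 2.5 and 7.8 N and value of joint plunger between 0.002 and 0.014 m and contact force between the fingers and press above 2 N and contact force between the fingers and top_slat below 0.1 N and contact force between the fingers and cross_slat below 0.1 N and linear speed of press below 0.02 m/s); the arm keeps its last pose, push and grip.
It fails at once if the paint pot is moved by more than 25 mm (distance of paint_pot from where it was at the start of the episode above 0.025 m).
It fails at once if the dropper is moved by more than 25 mm (distance of dropper from where it was at the start of the episode above 0.025 m).
It fails at once if the model plane is moved by more than 25 mm (distance of model_plane from where it was at the start of the episode above 0.025 m).
It fails at once if the press is pushed hard on the slat (over 20 N) (contact force between press and top_slat above 20 N).
It also fails if it takes over 58 s, if anything falls off the work surface, if the arm or the gripper's body presses on something with over 40 N, if the wrist force passes 120 N, or if a joint passes its speed limit or range.

ROBOT

A 7-joint arm with a two-finger parallel gripper is mounted at the origin on the work surface. World frame = base frame: x ahead of the robot, y to its left, z up, the work surface at z = 0. Lengths are in m, angles in rad, forces in N, time in s.
With the tool pointing down it reaches from about 0.425 to 0.875 m from the base axis. Payload 4.7 kg.
Tool frame: the origin (TCP) lies between the finger pads; the fingertips stand 22 mm ahead of it and the grasp point (between the pads) lies 3 mm ahead of it (ctrl.nose_length is the distance from the TCP to the fingertips, in m); z points along the fingers, y is the line along which they close (so a half turn about z gives the same grasp; the last joint's range is limited). The gripper opens to 85 mm and grips with 20 to 120 N. Pads are 22 mm wide; open, the fingers measure 114 mm over their backs; the gripper's body (76 mm by 85 mm) begins 54 mm behind the grasp point. The pads swing forward as they close: fully open they stand 13 mm farther back than shut.
Start: joints at [-1.33, 0.321, -0.07, 1.45, 0.023, 1.371, -0.057], TCP at [0.146, 0.633, 0.253] pointing down, gripper open.
Joint ranges: [-2.86, 2.86], [-0.3, 2.09], [-1.38, 1.24], [0.06, 2.45], [-1.56, 4.7], [0.09, 2.05], [-2.69, 2.69]. Speed limits (rad/s): [2.57, 2.57, 3.14, 3.14, 3.14, 3.14, 3.14].

INTERFACE

Orientations are given as a rotation vector (axis times angle).
In Python, from bench import ctrl gives the robot as it stands.
- The arm moves only by the shell command python3 -m crank 'ROWS' [FORCE]. ROWS is JSON, a list of rows, each a list of 5 numbers: the finger opening in mm, from 0 to 85.4, then the shift along the world's x, y, z in mm, then the turn about the world's z in degrees. In form: [[grip, dx, dy, dz, turn], ...]. A call has 1 to 10 rows; each row shifts and turns the commanded pose from where the row before left it; what a row does not reach is not made up. A row lasts 1/8 s, in which the tool goes at most 62.5 mm and 10.7 degrees, less where a joint would pass 70% of its speed; a pose out of reach is approached as far as the arm can. A call is refused whole if a number of a shift passes 62.5 or a number of a turn 10.7, either way. A call with a gripper value outside its range is refused whole. The fingers move at their own pace and stop on an object; FORCE is the grip in N (left out, the last holds). Time passes only in rows, so rows that do not move let the fingers close. It gives the time, the measured TCP pose, the force, the opening and the grip force at its end, in the units of the state.
- ctrl.read_state(): the state, without advancing time (a new reading comes with each control period).
- ctrl.grab_frame(name): name is "side" or "top" or "wrist"; returns (picture, depth): 480x640x3 uint8, blue, green, red; 480x640 float32, m along the optical axis (not along the pixel's ray), 0 where there is no reading.
- ctrl.camera_info(name): a dict with "fx", "fy", "cx", "cy" (pixels), "distortion" ([k1, k2, p1, p2, k3] as OpenCV has them; the pictures are not rectified), "eye" and "rotation" of the camera in the world; the wrist camera has in their place "tool_from_camera" (4x4, takes a point from camera to tool coordinates, whose origin is the TCP and whose axes are the flange's). Camera axes: x right, y up, looking along -z (the intrinsics and any distortion apply to the point x, -y, -z); pixel columns grow to the right and rows downward; lengths in m; the calibration is good to about 2 mm. A picture is of the moment at which its call begins: read the wrist's pose just before it. camera_info takes no time and is no camera call.
- ctrl.job_done(): hands the job in; it is judged then, once.
Trained networks look in the newest picture that a camera, given by its name, has taken for a name from the list of things; names that differ only in an ending like _2 or _b are one class to them, and where a whole thing is asked for, a point or a joint stands for the part that bears it (a point fixed in the world has none). Each returns a list of dicts, best first, with "conf" (0 to 1); they miss things now and then, are a little off and sometimes report something else, mostly with a low value. They report only what shows in the picture. A call takes as long as a camera call. They do not tell look-alikes from the thing itself.
- ctrl.find_in(camera, label): "rect" ([left, top, width, height] in pixels, round what is visible of it).
- ctrl.cut_out(camera, label): "pixels" (480x640 bool, what is visible of it) and "rect" ([left, top, width, height] in pixels, round what is visible of it).
The state is a dict: "time": time; "q": joint angles; "qd": joint speeds; "joint_efforts": joint torques, N m; "eef_pos": TCP position; "tool_rot": TCP orientation; "ft_force": force on the tool from outside, world axes, zero at the start; "torque": the same for the moment, N m; "width": finger opening in m; "grip_force": force on a finger pad.
Only numpy, scipy, OpenCV 4.12 (cv2) and the standard library are available. Lean on these libraries where they do the work, as an engineer would, in place of code of your own. Each camera call takes 0.05 s, during which the arm holds its last target. There are 200 camera calls.

## Working session

There is one attempt and no reset: what is moved stays moved. The work goes in short steps, Python scripts to look and compute and a shell command to move; the robot and the scene stay as the last step left them, time stands still between calls to the robot, and variables do not carry over. Pictures are saved under pics/ and viewed, at most 10 in all, crops included, and the job is handed in when it is done.

```bash
ls; mkdir -p pics; cat > h.py <<'E'
import numpy as np, cv2
from bench import ctrl
from scipy.spatial.transform import Rotation as R
def cam(name, st=None):
    i=ctrl.camera_info(name)
    if 'eye' in i:
        return i,np.array(i['rotation']),np.array(i['eye'])
    st=st or ctrl.read_state(); T=np.array(i['tool_from_camera'])
    Rt=R.from_rotvec(st['tool_rot']).as_matrix()
    return i,Rt@T[:3,:3],Rt@T[:3,3]+np.array(st['eef_pos'])
def rays(c,px):
    i,Rm,e=c; K=np.array([[i['fx'],0,i['cx']],[0,i['fy'],i['cy']],[0,0,1.]])
    p=cv2.undistortPoints(np.float32(px).reshape(-1,1,2),K,np.array(i['distortion'],float)).reshape(-1,2)
    return np.c_[p[:,0],-p[:,1],-np.ones(len(p))]@Rm.T, e
def at_z(c,px,z):
    d,e=rays(c,px); return e+d*((z-e[2])/d[:,2])[:,None]
def cloud(c,depth,mask=None):
    v,u=np.nonzero((depth>0)&(mask if mask is not None else True))
    d,e=rays(c,np.c_[u,v]); return e+d*depth[v,u][:,None],u,v
E
python3 - <<'E'
from h import *
s=ctrl.read_state();print(s)
for n in ('top','side','wrist'):
    p,d=ctrl.grab_frame(n);cv2.imwrite(f'pics/{n}0.png',p);np.save(f'{n}0.npy',d)
    i=ctrl.camera_info(n);print(n,i)
    for l in ['crib','cross_slat','top_slat','block','press','paint_pot','dropper','model_plane']:
        for r in ctrl.find_in(n,l)[:4]: print(n,l,r['rect'],round(r['conf'],2))
E
```

```text
pics
{'time': 0.0, 'q': array([-1.32988846,  0.32181069, -0.07008615,  1.45166701,  0.02257235,
        1.37080017, -0.05690473]), 'qd': array([-6.82756023e-04,  6.39676599e-04, -1.12182627e-03,  1.96049185e-03,
       -4.32281686e-06,  1.73873420e-03,  8.85712996e-05]), 'joint_efforts': array([-3.42122917e-05, -4.93594408e+01, -3.82218612e-01, -3.14326966e+01,
        1.30419628e-02,  1.17166774e-02,  1.56358612e-05]), 'eef_pos': array([0.1460894 , 0.63286313, 0.25223547]), 'tool_rot': array([-3.55455822e-01, -3.12127232e+00,  2.97347349e-03]), 'ft_force': array([-0.20890184,  0.18977133,  1.0114826 ]), 'torque': array([-0.03715005, -0.02104698,  0.02475061]), 'grip_force': 0.0, 'width': 0.0853578043572317}
top {'fx': 435.00423341988227, 'fy': 435.00423341988227, 'cx': 321.3553830720284, 'cy': 243.4535770183442, 'distortion': array([0.02569682, 0.        , 0.        , 0.        , 0.        ]), 'eye': array([0.41656444, 0.02874624, 0.87496053]), 'rotation': array([ 0.16325693, -0.15662218, -1.49534695])}
top crib [268.7, 207.5, 93.3, 90.6] 0.75
top crib [221.2, 250.4, 10.1, 61.1] 0.7
[... 980 characters left out ...]
2
side paint_pot [366.2, 172.8, 20.3, 25.3] 0.69
side dropper [420.6, 229.1, 13.1, 30.1] 0.79
side model_plane [401.4, 288.6, 75.4, 67.1] 0.95
wrist {'fx': 410.0570492376062, 'fy': 410.0570492376062, 'cx': 321.6254559731762, 'cy': 244.92983924523844, 'distortion': array([-0.05160982,  0.        ,  0.        ,  0.        ,  0.        ]), 'tool_from_camera': array([[ 9.72630201e-04,  9.44380339e-01,  3.28853811e-01,
         8.63201118e-02],
       [ 9.99999525e-01, -8.95500083e-04, -3.85998466e-04,
         1.59632124e-03],
       [-7.00407472e-05,  3.28854030e-01, -9.44380761e-01,
        -1.21673357e-01],
       [ 0.00000000e+00,  0.00000000e+00,  0.00000000e+00,
         1.00000000e+00]])}
```

```bash
sed -i "s/return i,np.array(i\['rotation'\]),/return i,R.from_rotvec(i['rotation']).as_matrix(),/" h.py
python3 - <<'E'
import cv2
p=cv2.imread('pics/top0.png');cv2.imwrite('pics/top0c.png',cv2.resize(p[130:400,130:530],(800,540),interpolation=cv2.INTER_CUBIC))
E
```

```text
(no output)
```

View pics/top0c.png

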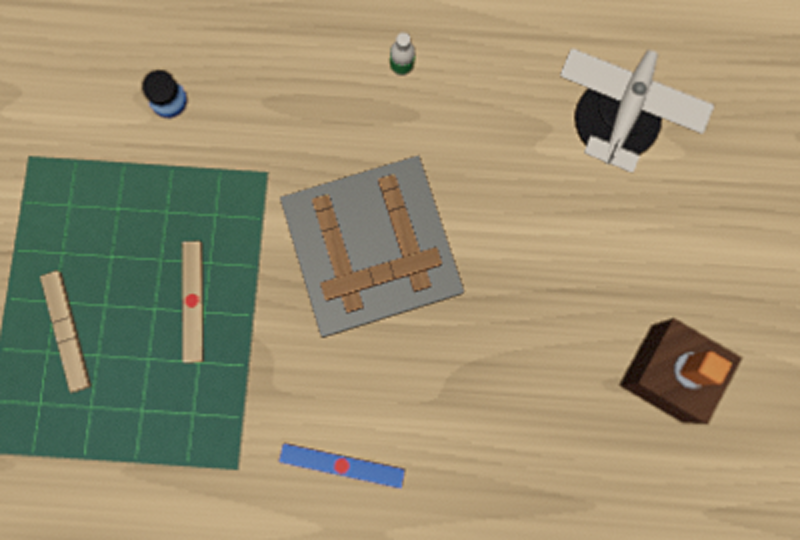

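View pics/side0.png

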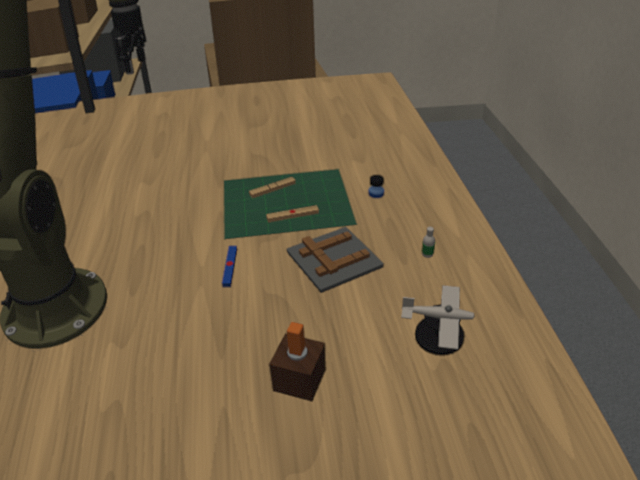

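Top camera shows: two slats on the mat at px (162,296) – plain with pencil lines – and (226,280) with the red dot, light wood; blue with dot at (300,363) is the look-alike, not meant. Press/block at (470,315), crib at (316,253) with the glued second-layer slat on the near (bottom) side.

```bash
cat > m.py <<'E'
from h import *
p=cv2.imread('pics/top0.png');c=cam('top');d=np.load('top0.npy')
X,u,v=cloud(c,d)
X3=np.zeros((480,640,3));X3[v,u]=X
for n,px,z in [('cross',(162,296),.012),('topslat',(226,280),.012),('blue',(301,363),.012),('crib',(316,253),.012),('glued',(320,266),.036),('block',(472,315),.07),('pot',(210,172),.05),('drop',(331,152),.07),('plane',(440,190),.0)]:
    print(n,at_z(c,[px],z)[0].round(4),X3[px[1],px[0]].round(4))
def rect(n,m,z):
    P=at_z(c,np.argwhere(m)[:,::-1],z)[:,:2]
    r=cv2.minAreaRect((P*1000).astype(np.float32));print(n,r)
hsv=cv2.cvtColor(p,cv2.COLOR_BGR2HSV)
for n,(x0,y0,x1,y1) in dict(cross=(145,260,180,330),top=(218,245,236,315)).items():
    m=np.zeros((480,640),bool);s=hsv[y0:y1,x0:x1]
    m[y0:y1,x0:x1]=(s[...,2]>150)&((s[...,0]<30)|(s[...,0]>170));rect(n,m,.012)
m=(X3[...,2]>.06)&(X3[...,2]<.08)&(np.hypot(X3[...,0]-.35,X3[...,1]+.28)<.2)
print(np.nonzero(m)[0].size);rect('block',m,.07)
E
python3 m.py
```

```text
cross [0.469  0.3442 0.012 ] [0.4691 0.3446 0.0107]
topslat [0.509  0.2227 0.012 ] [0.509  0.2226 0.0125]
blue [0.3605 0.0614 0.012 ] [0.3607 0.0613 0.0141]
crib [0.5759 0.0482 0.012 ] [0.5761 0.0482 0.0112]
glued [0.5463 0.038  0.036 ] [0.546  0.038  0.0381]
block [ 0.4705 -0.2451  0.07  ] [ 0.469  -0.2376  0.0921]
pot [0.7184 0.2705 0.05  ] [0.719  0.271  0.0484]
drop [0.7696 0.0319 0.07  ] [0.7688 0.0319 0.0718]
plane [ 0.731  -0.2023  0.    ] [ 0.7049 -0.1832  0.0726]
cross ((471.3575744628906, 345.5736999511719), (118.1088638305664, 17.320531845092773), 22.534072875976562)
top ((508.85797119140625, 222.60678100585938), (118.51815795898438, 15.917985916137695), 6.680718898773193)
1260
block ((471.4420471191406, -248.9476318359375), (73.35160827636719, 72.18919372558594), 63.27907943725586)
```

```bash
python3 -m crank '[[85,44,-43,-5,4.4],[85,44,-43,-5,4.4],[85,44,-43,-5,4.4],[85,44,-43,-5,4.4],[85,44,-43,-5,4.4],[85,44,-43,-5,4.4],[85,44,-43,-5,4.4],[85,44,-43,-5,4.4],[85,0,0,0,0]]' 20
cat > w.py <<'E'
import sys
from h import *
k=sys.argv[1]
s=ctrl.read_state();p,d=ctrl.grab_frame('wrist');c=cam('wrist',s)
cv2.imwrite(f'pics/w{k}.png',p)
X,u,v=cloud(c,d);X3=np.zeros((480,640,3));X3[v,u]=X
np.savez(f'w{k}.npz',X3=X3);y=R.from_rotvec(s['tool_rot']).as_matrix()
print(s['time'],s['eef_pos'].round(4),'close dir',np.degrees(np.arctan2(y[1,1],y[0,1])).round(1),'q7',s['q'][6].round(2),ctrl.nose_length,s['width'],'tilt',y[:,2].round(3))
for l in sys.argv[2:]:
    for r in ctrl.cut_out('wrist',l)[:3]:
        P=X3[r['pixels']];P=P[P[:,2]>-.01]
        zt=np.percentile(P[:,2],90);Q=P[P[:,2]>zt-.006]
        print(l,np.round(r['rect']),round(r['conf'],2),'ztop',zt.round(4),cv2.minAreaRect((Q[:,:2]*1000).astype(np.float32)),Q.mean(0).round(4))
E
python3 w.py 1 cross_slat top_slat crib
```

```text
time: 2.48
eef_pos: [0.5022, 0.2831, 0.2131]
tool_rot: [-0.589, 3.085, -0.005]
ft_force: [-0.8, 1.0, 0.5]
width: 0.0849
grip_force: 0.0
2.475 [0.5022 0.2831 0.2131] close dir 111.6 q7 1.42 0.022 0.08494559611517216 tilt [ 0.002 -0.003 -1.   ]
cross_slat [392. 132.  32. 147.] 0.73 ztop 0.014 ((470.5066833496094, 347.14837646484375), (119.42225646972656, 18.392641067504883), 22.624473571777344) [0.4673 0.3452 0.013 ]
top_slat [226. 116.  53. 151.] 0.84 ztop 0.0141 ((508.41387939453125, 225.1526641845703), (119.95103454589844, 18.51025390625), 6.928651332855225) [0.505  0.2251 0.013 ]
crib [  2.  97. 126. 183.] 0.57 ztop 0.0263 ((573.5928955078125, 69.74617767333984), (130.71282958984375, 73.51972961425781), 10.71100902557373) [0.5557 0.0807 0.0292]
```

```bash
python3 -c "
import cv2
p=cv2.imread('pics/w1.png');cv2.imwrite('pics/w1c.png',cv2.resize(p[80:320,0:460],(800,417)))"; python3 -c "
from h import *;s=ctrl.read_state();print(s['eef_pos'])"
```

```text
[0.49717355 0.2908923  0.21340247]
```

View pics/w1c.png

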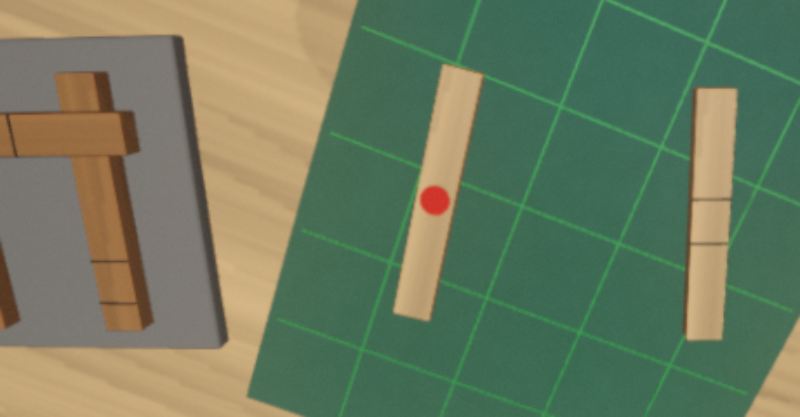

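The crop confirms it: plain slat with two pencil lines on the right (crop 712,215), light slat with red dot at (435,200), crib with empty pencil marks on the far side of the glued slat. Going to the plain slat.

```bash
python3 -m crank '[[55,-13,28,-30,1],[55,-13,28,-40,0],[55,0,0,-50,0],[55,0,0,-40,0],[55,0,0,0,0],[55,0,0,0,0]]' 30
```

```text
time: 3.42
eef_pos: [0.4725, 0.3469, 0.0551]
tool_rot: [-0.634, 3.075, 0.002]
ft_force: [-0.3, -0.0, 0.7]
width: 0.0547
grip_force: 0.0
```

```bash
python3 -m crank '[[45,-1,-1,-20,-0.6],[45,0,0,-11,0],[45,0,0,0,0],[10,0,0,0,0],[10,0,0,0,0],[10,0,0,0,0],[10,0,0,0,0]]' 30
```

```text
time: 4.3
eef_pos: [0.472, 0.3449, 0.0235]
tool_rot: [-0.615, 3.079, 0.002]
ft_force: [0.1, -0.1, 7.3]
width: 0.0172
grip_force: 30.6
```

```bash
python3 -m crank '[[10,5,-10,40,0],[10,10,-30,50,0],[10,10,-40,20,0]]' & cat > crib.py <<'E'
from h import *
p=cv2.imread('pics/top0.png');c=cam('top');d=np.load('top0.npy')
X,u,v=cloud(c,d);X3=np.zeros((480,640,3));X3[v,u]=X
hsv=cv2.cvtColor(p,cv2.COLOR_BGR2HSV)
box=np.zeros((480,640),bool);box[200:305,262:368]=1
g=box&(hsv[...,1]<40);P=at_z(c,np.argwhere(g)[:,::-1],.012)[:,:2]*1000
print('board',cv2.minAreaRect(P.astype(np.float32)))
m=box&(X3[...,2]>.030)&(X3[...,2]<.05);P=X3[m][:,:2]*1000;print('glued',cv2.minAreaRect(P.astype(np.float32)))
m=box&(X3[...,2]>.020)&(X3[...,2]<.029)
n,L=cv2.connectedComponents(m.astype(np.uint8))
for k in range(1,n):
    P=X3[L==k][:,:2]*1000
    if len(P)>40: print('bot',len(P),cv2.minAreaRect(P.astype(np.float32)))
E
wait; python3 crib.py
```

```text
time: 4.68
eef_pos: [0.4975, 0.2652, 0.1354]
tool_rot: [-0.618, 3.076, 0.003]
ft_force: [0.9, -0.9, 0.3]
width: 0.017
grip_force: 29.9
board ((578.3392944335938, 50.085819244384766), (148.5734100341797, 148.17599487304688), 21.336681365966797)
glued ((546.0615234375, 37.3046875), (18.56109619140625, 119.6288070678711), 21.27468490600586)
bot 368 ((608.0509643554688, 24.21469497680664), (83.73077392578125, 18.12828254699707), 21.541790008544922)
bot 367 ((582.62353515625, 89.1753158569336), (84.52970886230469, 17.89791488647461), 21.313983917236328)
bot 80 ((542.9352416992188, -1.1837940216064453), (16.231727600097656, 17.665428161621094), 22.741329193115234)
bot 83 ((517.0899047851562, 64.81837463378906), (16.491207122802734, 20.415557861328125), 21.73225975036621)
```

```bash
python3 -m crank '[[10,13,-23,0,-10.1],[10,13,-23,0,-10.1],[10,13,-23,0,-10.1],[10,13,-22,0,-10.1],[10,13,-22,0,-10.1],[10,13,-22,0,-10.1],[10,13,-22,-10,-10.1],[10,12,-22,-20,-10.1],[10,12,-23,-20,-10.1],[10,0,0,0,0]]'; python3 -m crank '[[10,0,0,0,0],[10,0,0,0,0]]'
```

```text
time: 5.92
eef_pos: [0.6101, 0.0594, 0.0803]
tool_rot: [-1.767, -2.596, 0.007]
ft_force: [0.1, 1.3, -0.4]
width: 0.017
grip_force: 29.9
time: 6.18
eef_pos: [0.6113, 0.064, 0.0832]
tool_rot: [1.759, 2.602, 0.003]
ft_force: [-0.9, -0.1, -0.2]
width: 0.0167
grip_force: 29.9
```

```bash
python3 w.py 2 cross_slat
```

```text
6.175 [0.6113 0.064  0.0832] close dir 21.9 q7 0.41 0.022 0.016701581455032553 tilt [ 0.001  0.001 -1.   ]
cross_slat [294. 180.  57. 283.] 0.69 ztop 0.0734 ((610.5317993164062, 65.443359375), (18.298877716064453, 120.77146911621094), 21.874794006347656) [0.6071 0.0739 0.0727]
```

```bash
python3 -m crank '[[10,0,-2,-20,-0.5],[10,0,0,-12,0],[10,0,0,0,0],[10,0,0,-2,0],[10,0,0,-2,0],[10,0,0,0,0],[10,0,0,0,0]]' 25
```

```text
time: 7.15
eef_pos: [0.6113, 0.0604, 0.0474]
tool_rot: [-1.775, -2.592, -0.001]
ft_force: [-2.6, -0.3, 5.5]
width: 0.0168
grip_force: 30.8
```

```bash
python3 -m crank '[[20,0,0,0,0],[32,0,0,0,0],[36,0,0,0,0],[36,0,0,0,0],[40,0,0,30,0],[40,0,0,40,0],[45,0,0,40,0],[45,-20,-6,0,0],[45,0,0,0,0],[45,0,0,0,0]]'; python3 w.py 3 cross_slat
```

```text
time: 8.4
eef_pos: [0.5913, 0.0547, 0.1559]
tool_rot: [-1.774, -2.592, -0.0]
ft_force: [0.2, 0.4, -0.3]
width: 0.0453
grip_force: 0.0
8.4 [0.5913 0.0547 0.1559] close dir 21.2 q7 0.36 0.022 0.04534833489819815 tilt [-0.  0. -1.]
cross_slat [338. 154.  37. 178.] 0.7 ztop 0.0379 ((610.459716796875, 62.12575149536133), (18.133092880249023, 119.43733978271484), 21.209083557128906) [0.6084 0.0669 0.037 ]
```

```bash
python3 - <<'E'
from h import *
X=np.load('w3.npz')['X3']
def f(lo,hi):
    m=(X[...,2]>lo)&(X[...,2]<hi)&(np.hypot(X[...,0]-.5785,X[...,1]-.05)<.11)
    n,L=cv2.connectedComponents(m.astype(np.uint8))
    for k in range(1,n):
        P=X[L==k]
        if len(P)>500: print(lo,len(P),cv2.minAreaRect((P[:,:2]*1000).astype(np.float32)),P[:,2].mean())
f(.031,.045);f(.019,.029)
E
```

```text
0.031 5006 ((545.2080078125, 39.6737060546875), (18.70707130432129, 118.85848999023438), 21.245868682861328) 0.03683712541026008
0.031 5302 ((610.5728759765625, 62.01997375488281), (18.249069213867188, 119.71266174316406), 21.22509002685547) 0.03694396045570479
0.019 2434 ((564.2676391601562, 85.24287414550781), (51.94587326049805, 29.708080291748047), 22.756675720214844) 0.02494477040467694
0.019 604 ((516.0709838867188, 65.27288055419922), (13.335829734802246, 17.82375144958496), 21.35097312927246) 0.024907396380767565
0.019 729 ((614.1145629882812, 103.5103988647461), (16.009572982788086, 17.92692756652832), 20.990190505981445) 0.024974918530972688
0.019 2067 ((589.5577392578125, 20.479904174804688), (51.870079040527344, 22.096477508544922), 23.390419006347656) 0.02467883763945571
0.019 627 ((639.2316284179688, 38.84543228149414), (15.778358459472656, 18.670442581176758), 22.605737686157227) 0.024639689163782924
```

```bash
python3 -m crank '[[55,-10,21,0,9.5],[55,-10,21,0,9.5],[55,-10,21,0,9.5],[55,-10,21,0,9.5],[55,-10,21,-10,9.5],[55,-11,21,-20,9.5],[55,-11,21,-30,9.5],[55,-11,22,-30,9.2],[50,0,0,0,0],[50,0,0,0,0]]'; python3 w.py 4 top_slat
```

```text
time: 9.75
eef_pos: [0.5093, 0.2226, 0.0668]
tool_rot: [-0.185, 3.135, -0.001]
ft_force: [-0.1, -0.5, 0.2]
width: 0.0498
grip_force: 0.0
9.75 [0.5093 0.2226 0.0668] close dir 96.7 q7 1.3 0.022 0.04979730612250747 tilt [ 0.001 -0.    -1.   ]
top_slat [303. 159.  42. 240.] 0.95 ztop 0.0139 ((508.4814453125, 225.37667846679688), (120.0785903930664, 18.0920352935791), 7.088754653930664) [0.5014 0.2245 0.013 ]
```

```bash
python3 -m crank '[[45,-1,2,-25,0.3],[45,0,0,-17,0],[45,0,0,0,0],[10,0,0,0,0],[10,0,0,0,0],[10,0,0,0,0],[10,0,0,0,0]]' 30; python3 -m crank '[[10,5,-10,50,0],[10,10,-25,50,0]]'
```

```text
time: 10.72
eef_pos: [0.508, 0.2257, 0.0254]
tool_rot: [-0.197, 3.134, 0.001]
ft_force: [-0.2, 0.3, 5.8]
width: 0.0171
grip_force: 31.1
time: 10.98
eef_pos: [0.521, 0.1913, 0.1247]
tool_rot: [0.202, -3.133, 0.0]
ft_force: [1.3, 0.8, 0.1]
width: 0.0171
grip_force: 30.4
```

```bash
python3 -m crank '[[10,14,-35,0,4],[10,14,-35,0,4],[10,14,-35,0,4],[10,13,-34,-20,2.3],[10,0,0,0,0],[10,0,0,0,0],[10,0,0,0,0]]'; python3 w.py 5 top_slat
```

```text
time: 11.85
eef_pos: [0.577, 0.0531, 0.1046]
tool_rot: [-0.589, 3.085, 0.001]
ft_force: [0.0, -0.5, 0.4]
width: 0.0172
grip_force: 30.4
11.85 [0.577  0.0531 0.1046] close dir 111.6 q7 1.9 0.022 0.017196089333880227 tilt [ 0.     0.001 -1.   ]
top_slat [297. 176.  53. 288.] 0.84 ztop 0.093 ((577.3377685546875, 55.58252716064453), (121.15485382080078, 18.203947067260742), 21.65993309020996) [0.5688 0.0522 0.0923]
```

```bash
python3 -m crank '[[10,1,-3,-20,-0.3],[10,0,0,-18,0],[10,0,0,0,0],[10,0,0,-3,0],[10,0,0,-2,0],[10,0,0,-1,0],[10,0,0,0,0],[10,0,0,0,0]]' 25
```

```text
time: 12.95
eef_pos: [0.5786, 0.0484, 0.0614]
tool_rot: [-0.578, 3.087, 0.001]
ft_force: [-2.3, 0.2, 5.4]
width: 0.0171
grip_force: 31.1
```

```bash
python3 -m crank '[[20,0,0,0,0],[32,0,0,0,0],[38,0,0,0,0],[38,0,0,0,0],[40,0,0,30,0],[40,0,0,40,0],[45,0,0,40,0],[45,0,0,20,0],[45,0,0,0,0],[45,0,0,0,0]]'; python3 w.py 6 top_slat cross_slat; python3 - <<'E'
from h import *
X=np.load('w6.npz')['X3'];p=cv2.imread('pics/w6.png')
m=(X[...,2]>.043)&(X[...,2]<.055);P=X[m];print('slat',cv2.minAreaRect((P[:,:2]*1000).astype(np.float32)))
h=cv2.cvtColor(p,cv2.COLOR_BGR2HSV);r=(h[...,1]>170)&((h[...,0]<6)|(h[...,0]>174))&(h[...,2]>120)&m
print('dot',r.sum(),X[r].mean(0)*1000)
m=(X[...,2]>.031)&(X[...,2]<.041)&(np.hypot(X[...,0]-.5785,X[...,1]-.05)<.11)
n,L=cv2.connectedComponents(m.astype(np.uint8))
for k in range(1,n):
    P=X[L==k]
    if len(P)>300: print(len(P),cv2.minAreaRect((P[:,:2]*1000).astype(np.float32)))
E
```

```text
time: 14.2
eef_pos: [0.5775, 0.0483, 0.1891]
tool_rot: [0.578, -3.086, -0.0]
ft_force: [-0.2, 0.9, -0.1]
width: 0.0451
grip_force: 0.0
14.2 [0.5775 0.0483 0.1891] close dir 111.2 q7 1.88 0.022 0.04505716404929593 tilt [-0.002 -0.    -1.   ]
top_slat [308. 145.  30. 176.] 0.98 ztop 0.05 ((578.3375244140625, 50.58638000488281), (118.91854095458984, 18.019899368286133), 21.2174015045166) [0.5742 0.049  0.049 ]
cross_slat [236. 260. 165.  30.] 0.63 ztop 0.0378 ((608.7849731445312, 60.7935676574707), (20.68470573425293, 119.87137603759766), 21.174802780151367) [0.6092 0.0606 0.0368]
slat ((578.3375244140625, 50.58638000488281), (118.91854095458984, 18.019899368286133), 21.2174015045166)
dot 292 [578.75263927  50.86599378  49.54642951]
1990 ((558.7411499023438, 6.158937454223633), (18.651443481445312, 49.82864761352539), 21.311328887939453)
2059 ((532.8831176757812, 70.99998474121094), (17.797819137573242, 52.202674865722656), 21.380788803100586)
1771 ((622.1707153320312, 29.6219425201416), (18.23949432373047, 52.06417465209961), 20.971111297607422)
1687 ((597.0262451171875, 94.46452331542969), (18.213594436645508, 49.60498809814453), 21.019506454467773)
```

View pics/w6.png

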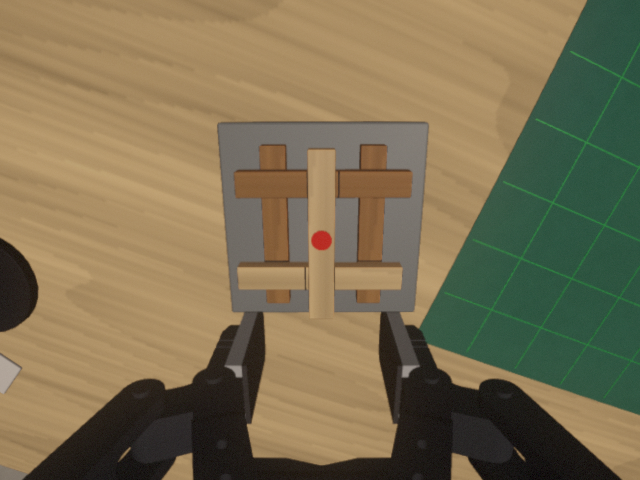

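Both slats sit right: dot at px (322,240), slats crosswise on the seats. Now the press.

```bash
python3 -m crank '[[50,-17,-49,10,-8],[50,-18,-49,10,-8],[50,-18,-50,10,-8],[50,-18,-50,10,-8],[50,-18,-50,0,-8],[50,-17,-49,0,-8],[50,0,0,0,0],[50,0,0,0,0],[50,0,0,0,0]]'; cat > pr.py <<'E'
from h import *
import sys
k=sys.argv[1];X=np.load(f'w{k}.npz')['X3'];p=cv2.imread(f'pics/w{k}.png')
h=cv2.cvtColor(p,cv2.COLOR_BGR2HSV);o=(h[...,1]>150)&(h[...,0]>5)&(h[...,0]<18)
print('hist',np.histogram(X[o][:,2],bins=np.arange(.06,.16,.01)))
m=o&(X[...,2]>.126)&(X[...,2]<.14);print('handle top',m.sum(),cv2.minAreaRect((X[m][:,:2]*1000).astype(np.float32)))
m=(X[...,2]>.066)&(X[...,2]<.0725)&(np.hypot(X[...,0]-.471,X[...,1]+.249)<.08);print('block',cv2.minAreaRect((X[m][:,:2]*1000).astype(np.float32)))
E
python3 w.py 7 press block; python3 pr.py 7
```

```text
time: 15.48
eef_pos: [0.4728, -0.247, 0.2299]
tool_rot: [-0.723, -3.057, -0.001]
ft_force: [0.6, 0.8, -0.6]
width: 0.0501
grip_force: 0.0
15.475 [ 0.4728 -0.247   0.2299] close dir 63.4 q7 1.59 0.022 0.050056541223993875 tilt [-0.001  0.001 -1.   ]
press [296. 210.  43.  65.] 0.84 ztop 0.1324 ((469.7896423339844, -248.57664489746094), (21.654308319091797, 22.042802810668945), 63.0384521484375) [ 0.4688 -0.248   0.1315]
block [266. 164. 105. 110.] 0.84 ztop 0.0719 ((470.57830810546875, -248.87548828125), (70.2477035522461, 70.39883422851562), 62.7703742980957) [ 0.4652 -0.2459  0.071 ]
hist (array([ 375, 3284,   78,  125,  146,  164,  263, 1212,    0]), array([0.06, 0.07, 0.08, 0.09, 0.1 , 0.11, 0.12, 0.13, 0.14, 0.15]))
handle top 1363 ((469.80450439453125, -248.54745483398438), (21.71980857849121, 22.042802810668945), 63.0384521484375)
block ((470.57830810546875, -248.87548828125), (70.2477035522461, 70.39883422851562), 62.7703742980957)
```

View pics/w7.png

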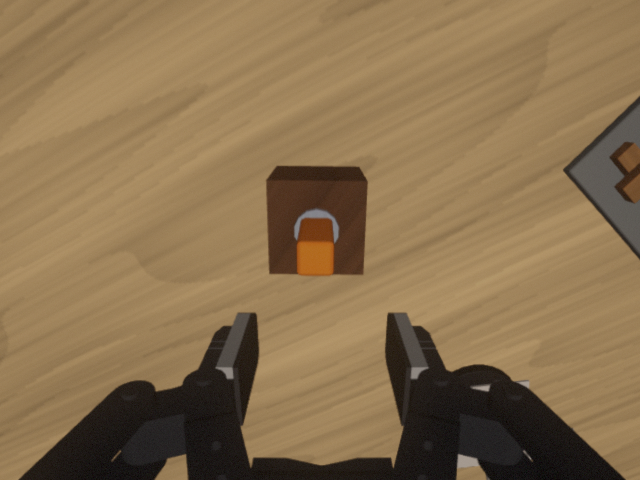

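The handle shows at px (315,257), depth-fit centre (470,-248.7), squared to the gripper; descend on it.

```bash
python3 -m crank '[[50,-3,-2,-30,-0.4],[50,0,0,-40,0],[50,0,0,-30,0],[50,0,0,-18,0],[50,0,0,0,0],[50,0,0,0,0],[10,0,0,0,0],[10,0,0,0,0],[10,0,0,0,0],[10,0,0,0,0]]' 50; python3 -m crank '[[10,0,0,0,0],[10,0,0,0,0]]'
```

```text
time: 16.88
eef_pos: [0.4699, -0.2509, 0.1134]
tool_rot: [0.738, 3.052, 0.0]
ft_force: [-0.4, 1.0, 6.3]
width: 0.0212
grip_force: 51.0
time: 17.12
eef_pos: [0.4699, -0.2509, 0.1134]
tool_rot: [0.738, 3.052, 0.0]
ft_force: [-0.4, 0.8, 5.8]
width: 0.0214
grip_force: 51.0
```

```bash
python3 -m crank '[[10,0,0,10,0],[10,0,0,20,0],[10,0,0,30,0],[10,0,0,30,0],[10,0,0,10,0],[10,0,0,0,0],[10,0,0,0,0],[10,0,0,0,0]]'; python3 - <<'E'
from h import *
s=ctrl.read_state();print(s['eef_pos'],s['width'],s['ft_force'])
p,d=ctrl.grab_frame('side');cv2.imwrite('pics/s1.png',p);r=ctrl.find_in('side','press');print(r)
l,t,w,h=map(int,r[0]['rect']);cv2.imwrite('pics/s1c.png',cv2.resize(p[t-40:t+110,l-60:l+100],None,fx=4,fy=4,interpolation=cv2.INTER_CUBIC))
E
```

```text
time: 18.12
eef_pos: [0.4686, -0.2503, 0.2111]
tool_rot: [-0.738, -3.051, 0.0]
ft_force: [-0.1, -0.2, -0.7]
width: 0.0213
grip_force: 50.3
[ 0.46855906 -0.25033604  0.21112918] 0.021348667429495267 [-0.07519077 -0.19967161 -0.71410383]
[{'rect': [282.6, 278.6, 21.6, 60.5], 'conf': 0.71}]
```

View pics/s1c.png

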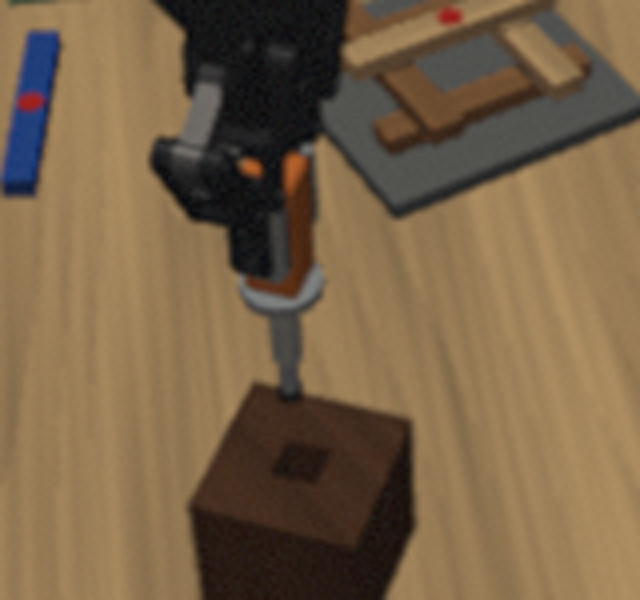

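Press is out of the block, tip clear (crop 290,395), hanging about upright.

```bash
python3 -m crank '[[10,14,40,0,0],[10,19,52,0,0],[10,19,52,0,0],[10,19,52,0,0],[10,19,52,0,0],[10,14,36,0,0],[10,6,16,-10,0],[10,0,0,-20,0],[10,0,0,-10,0],[10,0,0,0,0]]';python3 -m crank '[[10,0,0,0,0],[10,0,0,0,0]]'
cat > tip.py <<'E'
from h import *
import sys
s=ctrl.read_state();print(s['time'],s['eef_pos'],s['ft_force'])
t=s['eef_pos'];k=sys.argv[1]
p,d=ctrl.grab_frame('side');c=cam('side');cv2.imwrite(f'pics/s{k}.png',p);np.save(f's{k}.npy',d)
X,u,v=cloud(c,d);X3=np.zeros((480,640,3));X3[v,u]=X
m=(np.hypot(X3[...,0]-t[0],X3[...,1]-t[1])<.03)
zo=t[2]-.0434
vd=c[2][:2]-t[:2];vd/=np.linalg.norm(vd);lat=np.array([-vd[1],vd[0]])
for lo,hi in [(-.058,-.05),(-.05,-.04),(-.036,-.025),(-.025,-.012),(-.012,-.002),(0,.006),(.008,.02)]:
    q=m&(X3[...,2]>zo+lo)&(X3[...,2]<zo+hi);P=X3[q]
    if len(P): o=(P[:,:2]-t[:2])*1000;print(lo,len(P),'lat',(o@lat).mean().round(1),(o@lat).min().round(1),(o@lat).max().round(1),'view',(o@vd).max().round(1),np.median(o@vd).round(1))
h=cv2.cvtColor(p,cv2.COLOR_BGR2HSV);r=(h[...,1]>150)&((h[...,0]<6)|(h[...,0]>174))&(np.abs(X3[...,2]-.048)<.008)&(np.hypot(X3[...,0]-.578,X3[...,1]-.05)<.02)
P=X3[r];o=(P-t)*1000;print('dot',len(P),P.mean(0) if len(P) else 0,'lat',(o[:,:2]@lat).mean(),'view',(o[:,:2]@vd).mean())
cv2.imwrite(f'pics/s{k}c.png',cv2.resize(p[195:315,260:420],None,fx=5,fy=5,interpolation=cv2.INTER_CUBIC))
E
python3 tip.py 2
```

```text
time: 19.48
eef_pos: [0.5783, 0.0479, 0.1712]
tool_rot: [-0.741, -3.051, 0.002]
ft_force: [0.4, -0.6, -0.6]
width: 0.0213
grip_force: 50.3
time: 19.73
eef_pos: [0.5797, 0.0491, 0.1732]
tool_rot: [0.739, 3.052, 0.001]
ft_force: [-0.8, 1.1, -1.1]
width: 0.0212
grip_force: 50.3
19.725 [0.57966043 0.04906528 0.17318762] [-0.82607718  1.13993208 -1.05760685]
-0.058 14 lat 3.0 -1.0 7.1 view 8.1 4.7
-0.05 17 lat 2.2 -0.9 5.2 view 7.1 4.3
-0.036 26 lat 2.6 -2.7 7.4 view 9.0 6.4
-0.025 35 lat 2.4 -2.5 7.5 view 9.2 5.7
-0.012 9 lat 2.1 -2.3 7.5 view 7.7 6.5
0 53 lat 2.9 -11.8 17.5 view 19.3 12.1
0.008 53 lat 3.1 -9.7 13.7 view 18.1 11.0
dot 16 [0.58012133 0.04758945 0.04893468] lat 0.6742574872762567 view 1.3913524958719554
```

View pics/s2c.png

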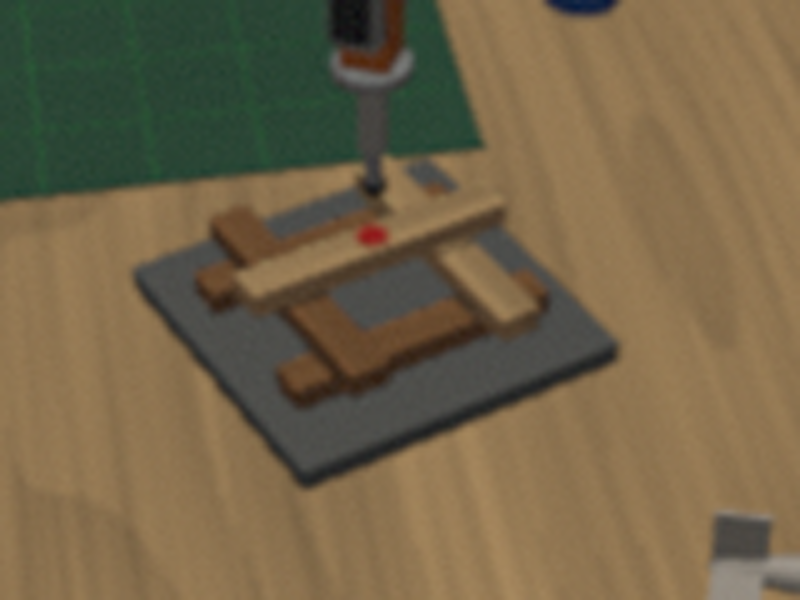

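Tip (crop 372,187) stands above and slightly to the right of the dot; press upright. Shift x by -2 mm and descend.

```bash
python3 -m crank '[[10,-2,0,-10,0],[10,0,0,-8,0],[10,0,0,0,0],[10,0,0,0,0],[10,0,0,-2,0],[10,0,0,-2,0],[10,0,0,-2,0],[10,0,0,0,0],[10,0,0,0,0],[10,0,0,0,0]]'; python3 tip.py 3
```

```text
time: 21.02
eef_pos: [0.5773, 0.0494, 0.1486]
tool_rot: [0.739, 3.053, 0.0]
ft_force: [-1.1, 0.5, 0.7]
width: 0.0216
grip_force: 50.5
21.025 [0.57727678 0.04936909 0.14856047] [-1.10803321  0.46999276  0.69999889]
-0.058 120 lat 3.5 -25.5 29.8 view 24.0 4.4
-0.05 16 lat 2.4 -0.9 5.3 view 6.7 3.7
-0.036 27 lat 2.3 -2.7 7.5 view 9.6 6.3
-0.025 29 lat 2.7 -2.5 7.6 view 10.2 5.6
-0.012 12 lat 2.3 -2.3 7.7 view 9.0 5.8
0 44 lat 2.1 -11.9 17.7 view 18.6 12.2
0.008 55 lat 2.7 -11.8 15.8 view 16.1 11.6
dot 4 [0.58224675 0.04467488 0.05025008] lat 5.599720258600888 view 3.921651012195912
```

```bash
python3 -m crank '[[10,0,0,-2,0],[10,0,0,0,0],[10,0,0,-2,0],[10,0,0,0,0],[10,0,0,-1.5,0],[10,0,0,0,0],[10,0,0,0,0],[10,0,0,0,0]]'; for i in 1 2; do python3 -m crank '[[10,0,0,0,0]]' | grep -E 'pos|ft'; done
```

```text
time: 22.08
eef_pos: [0.5773, 0.0494, 0.143]
tool_rot: [0.738, 3.053, 0.0]
ft_force: [-1.3, 0.5, 3.9]
width: 0.0214
grip_force: 50.9
eef_pos: [0.5773, 0.0494, 0.1429]
ft_force: [-0.1, -0.1, 3.6]
eef_pos: [0.5773, 0.0494, 0.1429]
ft_force: [-0.1, -0.2, 3.9]
```

```bash
python3 -m crank '[[10,0,0,-0.7,0],[10,0,0,0,0],[10,0,0,0,0],[10,0,0,0,0],[10,0,0,0,0]]'; python3 tip.py 4; python3 - <<'E'
from h import *
for k in range(3):
    s=ctrl.read_state();p,d=ctrl.grab_frame('top');print(s['ft_force'].round(2),s['grip_force'])
E
```

```text
time: 22.95
eef_pos: [0.5773, 0.0494, 0.1422]
tool_rot: [0.739, 3.053, 0.0]
ft_force: [-0.3, -0.4, 4.0]
width: 0.0211
grip_force: 50.9
22.95 [0.57725896 0.04939057 0.14219335] [-0.2690621  -0.35165351  4.00543454]
-0.058 167 lat 2.4 -27.6 29.8 view 24.2 6.6
-0.05 55 lat 2.8 -23.4 27.8 view 23.2 5.7
-0.036 24 lat 2.4 -2.8 7.4 view 11.6 5.6
-0.025 30 lat 2.5 -2.6 7.5 view 10.1 5.7
-0.012 10 lat 2.6 -2.4 7.6 view 8.9 6.5
0 50 lat 2.8 -12.1 17.8 view 18.4 13.2
0.008 53 lat 2.9 -11.9 15.6 view 15.5 11.3
dot 4 [0.5822199  0.04444648 0.0504357 ] lat 5.627021864683227 view 4.170327042213603
[0.53 0.48 4.15] 50.90147852897644
[0.48 0.61 3.96] 50.904189348220825
[0.03 0.36 3.76] 50.90962529182434
```

View pics/s4c.png

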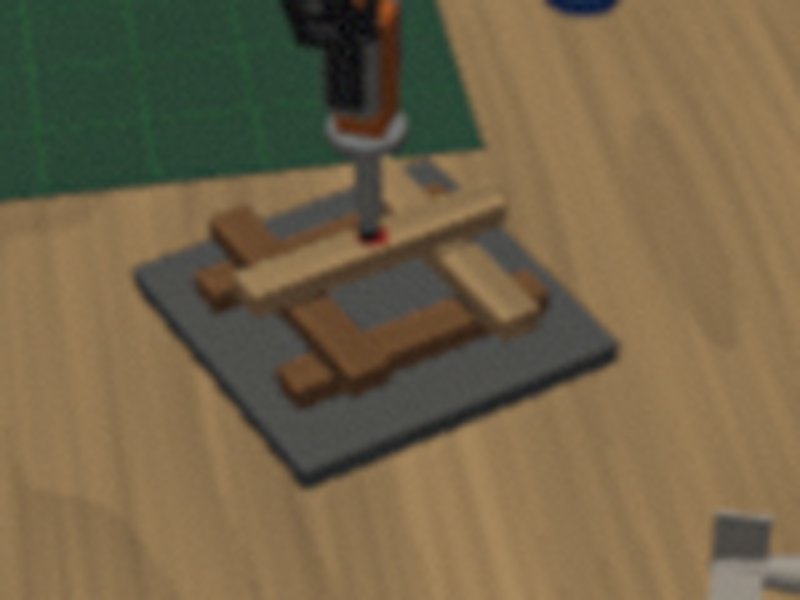

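The tip (370,237) stands on the dot (372,235), the press is upright, the slats have not moved and the push is about 4.8 N (near half in). Handing in.

```bash
python3 -c "
from bench import ctrl
print(ctrl.job_done())"
```

```text
the job is handed in; nothing more can be done
None
```

I handed the job in at about 23 s: both slats measured on their seats, and the press gripped upright on the red dot, pushing about 4.8 N (close to half in); no verdict came back.

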